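Bring the hanging glaze pot to rest over the banding wheel

TASK

Pull the red-headed parking pin up out of its block, so that the hanging pot swings free, and stand the pin in the aluminium tin. Then take the trolley's black handle and bring the pot over the centre of the green banding wheel, never touching the pot itself or letting it swing beyond about 20 degrees: take the swing out by moving the trolley until the pot has hung still over the wheel's centre for four seconds, then let go and leave it there at rest. Do not disturb the jar, cup, hammer and brush lying about.

Things in the scene. Friction and masses are not known exactly. Their poses are not given: they have to be found in the camera images.
- gantry: Red bench gantry, fixed. Origin on the bench under the middle of its beam; +y runs along the beam away from the parking stop, +x away from the robot. Beam at z 880 to 930 mm, posts at y +-580 mm. The trolley can only slide along y; the swing pivot under it, at x = 0, z = 850 mm, starts at the stop at y = -120 mm and can go to y = +380 mm. Yellow pin block at x -110, y -235 mm, 60 mm high.
- handle (a point): Grip point of the trolley's black handle, an upright stub 30 x 30 x 80 mm square to the gantry's axes; 25 mm below its top, z = 305 mm. Rigid with the trolley by a yellow bar (18 mm thick, top at z = 269 mm) that runs 125 mm away from the robot, then up. In the gantry's axes 60 mm to +y and 170 mm to -x of the pivot. Trolley 0.9 kg, friction 3.5 N, drag 2 N s/m: stays where left.
- pot: Steel pot, blue lid, 110 mm wide, 0.6 kg (0.45 to 0.8), on a stiff rod; swings in the beam's plane only, like a point mass 708 mm below the pivot, period 1.69 s, barely damped. Origin: underside centre, 775 mm below the pivot, z = 75 mm if plumb; z axis along the rod. Orange tab (12 mm bar, 136 mm to -x, 10 mm up) leans on the pin's -y side at 0.17 rad; swings to +y once the pin is raised 90 mm.
- pin: The loose steel parking pin (see pin_head): origin at the centre of its foot, z along the shank towards the head. Stands 45 mm deep in the pin block's hole (18 mm wide).
- pin_head (a point): Centre of the red round head, 30 mm across and 40 mm high, of the loose upright steel parking pin, 0.09 kg; z = 170 mm at the start. The shank below is 16 mm thick, its foot 155 mm below this point. The pot presses on it sideways with 1 to 1.5 N.
- tin: Open aluminium tin, fixed, about 96 mm across its rim, 100 mm high, wall 3 mm; origin at the centre of its underside. The pin can stand leaning in it.
- wheel_top (a point): Centre of the top of the green banding wheel (disc 150 mm across, top at z = 45 mm, white ring and dot at the centre), fixed on the bench under the beam; the target for the pot.
- jar_c: Bystander: loose blue jar, 70 mm across, 100 mm high, on the bench in front of the robot.
- cup: Bystander: loose terracotta cup, 72 mm across, 85 mm high, in front of the robot to the left.
- mallet: Bystander: loose hammer lying on the bench to the robot's left.
- brush: Bystander: loose brush lying on the bench to the robot's left.
Not all that is in view belongs to the job. There is more than one size of the pin; the job needs the middle-sized.

How it is judged:
By the outcome, as a careful person would: the job done as asked, in the order asked, and still so for the second after the job is handed in, with the robot touching nothing.
It also fails if it takes over 61 s, if anything falls off the work surface, if the arm or the gripper's body presses on something with over 40 N, if the wrist force passes 120 N, or if a joint passes its speed limit or range.

ROBOT

A 7-joint arm with a two-finger parallel gripper is mounted at the origin on the work surface. World frame = base frame: x ahead of the robot, y to its left, z up, the work surface at z = 0. Lengths are in mm, angles in degrees, forces in N, time in s.
With the tool pointing down it reaches from about 400 to 900 mm from the base axis. Payload 5.5 kg.
Tool frame: the origin (TCP) lies between the finger pads; the fingertips stand 19 mm ahead of it and the grasp point (between the pads) is the TCP; z points along the fingers, y is the line along which they close (so a half turn about z gives the same grasp; the last joint's range is limited). The gripper opens to 92 mm and grips with 3 to 60 N. Pads are 19 mm wide; open, the fingers measure 130 mm over their backs; the gripper's body (75 mm by 190 mm) begins 47 mm behind the grasp point.
Start: joints at [83.835, 28.699, -24.465, 88.831, 12.651, 65.22, -12.049], TCP at [235.568, -605.812, 216.729] pointing down, gripper open.
Joint ranges: [-164.97, 164.97], [-17.58, 116.51], [-87.97, 89.64], [11.32, 138.91], [-80.73, 260.73], [10.89, 115.49], [-147.41, 147.41]. Speed limits (degrees/s): [147.25, 147.25, 180, 180, 180, 180, 180].

INTERFACE

Orientations are given as [roll, pitch, yaw] about the fixed x, y, z axes, in that order (R = Rz(yaw) Ry(pitch) Rx(roll)).
In Python, from station import * gives the robot as it stands.
- The arm moves only by the tool servo_tool, never from a script. Its argument "targets" is a list that holds one entry, the list of rows, each a list of 5 numbers: the opening, from -1 (shut) to 1 (fully open), then the shift along the tool's x, y, z normalised to -1 to 1, where 1 is 0.3 m, then the turn about the tool's z normalised to -1 to 1, where 1 is 180 degrees. A call has 1 to 8 rows; each row is the pose to reach, as a shift and turn from the pose commanded when the call began, along the tool's axes at that moment, turning the shorter way round; what a row does not reach only later rows make up. A row lasts 1/8 s, in which the tool goes at most 62.5 mm and 10.7 degrees, less where a joint would pass 70% of its speed; a pose out of reach is approached as far as the arm can. A call with a number of a shift or a turn outside -1 to 1 is refused whole. A call with a gripper value outside its range is refused whole. The fingers move at their own pace and stop on an object; "force" is the grip in N (left out, the last holds). Time passes only in rows, so rows that repeat a pose let the fingers close. It gives the time, the measured TCP pose, the force, the opening and the grip force at its end, in the units of the state.
- state(): the state, without advancing time (a new reading comes with each control period).
- capture(name): name is "scene" or "side" or "wrist"; returns a dict with "color" (384x512x3 uint8, red, green, blue), "intrinsics" (3x3 intrinsics, pixels), "R" (3x3) and "t" (3): a world point X has camera coordinates R X + t; the wrist camera has in their place "hand_eye" (4x4, takes a point from camera to tool coordinates, whose origin is the TCP and whose axes are the flange's). Camera axes: x right, y down, z forward; pixel columns grow to the right and rows downward; lengths in mm; the calibration is good to about 2 mm. A picture is of the moment at which its call begins: read the wrist's pose just before it. There is no depth.
- finish_job(): hands the job in; it is judged then, once.
Trained networks look in a picture, given as the dict that the camera call returned (one of the last four; its "shot" number tells which), for a name from the list of things; names that differ only in an ending like _2 or _b are one class to them, and where a whole thing is asked for, a point or a joint stands for the part that bears it (a point fixed in the world has none). Each returns a list of dicts, best first, with "score" (0 to 1); they miss things now and then, are a little off and sometimes report something else, mostly with a low value. They report only what shows in the picture. A call takes as long as a camera call. They do not tell look-alikes from the thing itself.
- look_for(query, picture): "at" ([x, y, z] in mm, in world coordinates, good to about 4 mm: the middle of the surface that is visible of it).
- mark_of(query, picture): "at" ([x, y, z] in mm, in world coordinates, good to about 4 mm: a listed point, or the origin of a listed thing).
The state is a dict: "clock": time; "qpos": joint angles; "joint_vel": joint speeds; "effort": joint torques, N m; "tool_pos": TCP position; "tool_rot": TCP orientation; "force": force on the tool from outside, world axes, zero at the start; "torque": the same for the moment, N m; "width": finger opening in mm; "grip_force": force on a finger pad.
Only numpy, scipy, OpenCV 4.12 (cv2) and the standard library are available. Lean on these libraries where they do the work, as an engineer would, in place of code of your own. Each camera call takes 0.05 s, during which the arm holds its last target. There are 200 camera calls.

## Working session

There is one attempt and no reset: what is moved stays moved. The work goes in short steps, Python scripts to look and compute and a tool call to move; the robot and the scene stay as the last step left them, time stands still between calls to the robot, and variables do not carry over. Pictures are saved under pics/ and viewed, at most 10 in all, crops included, and the job is handed in when it is done.

Besides the shell and the picture viewer there is one more tool, called after "Call:" in YAML: its name, and indented under it one key for each argument. servo_tool: Moves the arm, as the interface text tells. Scaled input: -1 to 1 covers 0.3 m each way for a shift and 180 degrees each way for a turn. Its arguments: {"type":"object","properties":{"targets":{"type":"array","items":{"type":"array","items":{"type":"array","items":{"type":"number"}}}},"force":{"type":"number"}},"required":["targets"]}

```bash
mkdir -p pics; ls; python3 - <<'E'
from station import *
import cv2,numpy as np
s=state();print(s['clock'],s['tool_pos'],s['tool_rot'],s['width'])
for n in ['scene','side']:
    p=capture(n);cv2.imwrite(f'pics/{n}0.png',cv2.cvtColor(p['color'],cv2.COLOR_RGB2BGR))
    for q in ['gantry','handle','pot','pin','pin_head','tin','wheel_top','jar_c','cup','mallet','brush']:
        print(n,q,[(np.round(d['at']).tolist(),round(d['score'],2)) for d in mark_of(q,p)][:4])
E
```

```text
pics
0.0 [ 235.21297436 -605.17851353  215.67360438] [-1.79890282e+02 -3.62783601e-03  2.12472604e+01] 91.35675765386479
scene gantry []
scene handle [([509.0, -70.0, 308.0], 0.98), ([317.0, 382.0, 2.0], 0.73), ([567.0, 372.0, 3.0], 0.73)]
scene pot [([694.0, -248.0, 80.0], 0.97)]
scene pin [([516.0, -168.0, -2.0], 0.68), ([584.0, -236.0, 17.0], 0.58)]
scene pin_head [([581.0, -234.0, 172.0], 0.76), ([512.0, -169.0, 123.0], 0.66), ([561.0, -343.0, 205.0], 0.63)]
scene tin [([414.0, -337.0, 3.0], 0.74), ([432.0, 171.0, -3.0], 0.38)]
scene wheel_top [([667.0, 186.0, 43.0], 0.88), ([438.0, -15.0, -0.0], 0.62)]
scene jar_c [([440.0, -18.0, -1.0], 0.94), ([315.0, 383.0, 2.0], 0.7)]
scene cup [([431.0, 170.0, -3.0], 0.84)]
scene mallet [([318.0, 384.0, 2.0], 0.63)]
scene brush [([566.0, 370.0, 3.0], 0.72)]
side gantry [([314.0, 384.0, 1.0], 0.17)]
side handle [([509.0, -72.0, 305.0], 0.6)]
side pot [([694.0, -245.0, 84.0], 0.93), ([509.0, -72.0, 306.0], 0.21)]
side pin [([560.0, -348.0, 1.0], 0.79), ([586.0, -244.0, 14.0], 0.69), ([513.0, -174.0, -1.0], 0.68)]
side pin_head [([560.0, -345.0, 208.0], 0.57), ([514.0, -173.0, 119.0], 0.43), ([586.0, -234.0, 170.0], 0.41)]
side tin [([413.0, -343.0, -0.0], 0.84)]
side wheel_top [([662.0, 185.0, 45.0], 0.91)]
side jar_c [([438.0, -17.0, 3.0], 0.75), ([586.0, -234.0, 170.0], 0.33)]
side cup [([433.0, 169.0, 3.0], 0.94)]
side mallet [([314.0, 384.0, 2.0], 0.75)]
side brush [([567.0, 372.0, -3.0], 0.78)]
```

View pics/scene0.png

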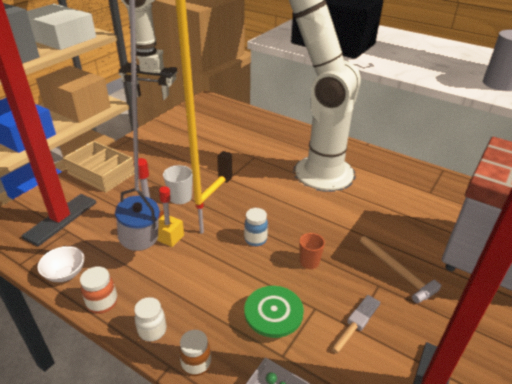

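View pics/side0.png

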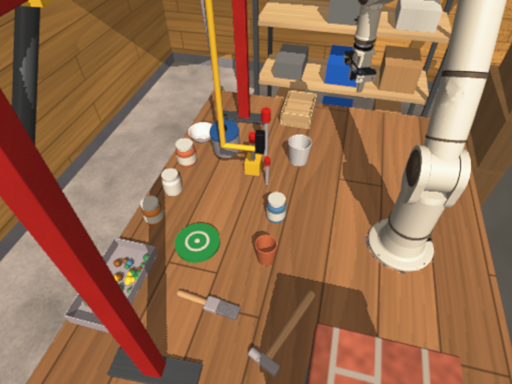

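Both views agree. The job's pin stands in the yellow block at about (583,-235), with the tall decoy at (560,-345) and the short one at (514,-171). The tin is at about (413,-340), the wheel at (665,186) and the handle at (509,-71). Next I'll fit the gantry pose.

```bash
cat > h.py <<'E'
from station import *
import numpy as np, cv2
from scipy.optimize import least_squares
from scipy.spatial.transform import Rotation as Ro
def show():
    s=state();print('t',round(s['clock'],3),'pos',np.round(s['tool_pos'],1),'rot',np.round(s['tool_rot'],1),'w',round(s['width'],1),'F',np.round(s['force'],1),'g',round(s['grip_force'],1),'q',np.round(s['qpos']));return s
def go(p,yaw,s=None):
    s=s or state();r=s['tool_rot'];R=Ro.from_euler('xyz',r,degrees=True).as_matrix()
    d=R.T@(np.array(p)-s['tool_pos'])/300
    print('shift',np.round(d,3),'turn',round((r[2]-yaw)/180,4))
E
python3 - <<'E'
from h import *
s=show()
G=np.array([[-170,-60],[-170,-60],[-110,-235],[-110,-235],[0,-251],[0,-251]])
W=np.array([[509,-70],[509,-72],[581,-234],[586,-234],[694,-248],[694,-245]])
def f(v,w=1):
    c,s_=np.cos(v[2]),np.sin(v[2]);R=np.array([[c,-s_],[s_,c]])
    e=(G@R.T+v[:2]-W).ravel()
    wl=R.T@(np.array([664.5,185.5])-v[:2])
    return np.append(e,w*wl[0])
for w in (0,1):
    r=least_squares(f,[672,5,.08],args=(w,));v=r.x;c,sn=np.cos(v[2]),np.sin(v[2])
    R=np.array([[c,-sn],[sn,c]]);print(v[:2],np.degrees(v[2]),r.fun.round(1),'wheel',R.T@(np.array([664.5,185.5])-v[:2]))
go([583.5,-234.5,330],34)
E
```

```text
t 1.2 pos [ 235.6 -605.8  216.7] rot [180.   -0.   21.2] w 92.1 F [-0.1  0.6  1.4] g 0.0 q [ 84.  29. -24.  89.  13.  65. -12.]
[673.469651     5.25882577] 4.741526877410694 [ 0.   1.4  0.   3.4  2.3 -4.  -2.7 -4.   0.2  3.1  0.2  0.1  0. ] wheel [  5.95993067 180.36578044]
[675.68010197   4.49925411] 4.1722243738347675 [ 1.5  2.3  1.5  4.3  2.1 -3.9 -2.9 -3.9 -0.1  2.2 -0.1 -0.8  2. ] wheel [  2.01818438 181.33447445]
shift [ 1.529 -0.733 -0.378] turn -0.0709
```

Call:
servo_tool:
  targets:
    - [[1,0.05,-0.02,-0.18,0],[1,0.18,-0.09,-0.3,0],[1,0.33,-0.16,-0.38,0],[1,0.48,-0.23,-0.38,-0.01],[1,0.63,-0.3,-0.38,-0.03],[1,0.78,-0.37,-0.38,-0.05],[1,0.9,-0.43,-0.38,-0.071],[1,1.0,-0.48,-0.38,-0.071]]
  force: 30

```text
clock: 2.2
tool_pos: [464.2, -361.2, 331.0]
tool_rot: [180.0, -0.0, 34.2]
force: [0.8, -1.5, -0.3]
width: 91.6
grip_force: 0.0
```

```bash
python3 - <<'E'
from h import *
show();go([583.5,-234.5,330],34)
E
```

```text
t 2.2 pos [ 464.2 -361.2  331. ] rot [180.   -0.   34.2] w 91.6 F [ 0.8 -1.5 -0.3] g 0.0 q [ 63.  19. -36.  90.  11.  75. -30.]
shift [ 0.566 -0.126  0.003] turn 0.0009
```

Call:
servo_tool:
  targets:
    - [[1,0.15,-0.03,0,0],[1,0.33,-0.07,0,0],[1,0.48,-0.11,0,0],[1,0.566,-0.126,0,0],[1,0.566,-0.126,0,0]]

```text
clock: 2.82
tool_pos: [584.0, -233.4, 330.7]
tool_rot: [-180.0, -0.1, 34.3]
force: [0.3, -0.3, 0.0]
width: 91.9
grip_force: 0.0
```

```bash
python3 - <<'E'
from h import *
s=show();p=capture('wrist');cv2.imwrite('pics/w1.png',cv2.cvtColor(p['color'],cv2.COLOR_RGB2BGR))
for q in ['pin_head','handle']: print(q,[(np.round(d['at'],1).tolist(),round(d['score'],2)) for d in mark_of(q,p)][:4])
E
```

```text
t 2.825 pos [ 584.  -233.4  330.7] rot [-1.80e+02 -1.00e-01  3.43e+01] w 91.9 F [ 0.3 -0.3  0. ] g 0.0 q [ 47.  24. -38.  83.  15.  78. -48.]
pin_head [([557.8, -345.1, 199.9], 0.72), ([514.5, -168.5, 124.3], 0.68), ([582.5, -233.8, 170.1], 0.61)]
handle []
```

View pics/w1.png

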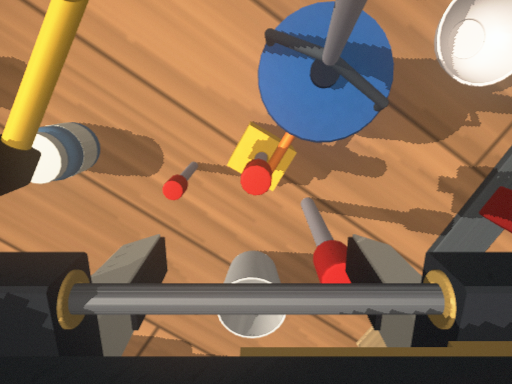

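The wrist view shows the middle pin's head at pixel (257,177) above the yellow block, centred between the fingers. The network puts it at (582.5,-234). Going down.

Call:
servo_tool:
  targets:
    - [[1,-0.003,0,0.15,0],[1,-0.003,0,0.3,0],[1,-0.003,0,0.43,0],[1,-0.003,0,0.52,0],[1,-0.003,0,0.525,0],[-1,-0.003,0,0.525,0],[-1,-0.003,0,0.525,0],[-1,-0.003,0,0.525,0]]
  force: 25

```text
clock: 3.98
tool_pos: [582.5, -237.4, 174.5]
tool_rot: [179.9, -0.1, 34.0]
force: [-0.3, -0.2, 0.5]
width: 66.4
grip_force: 0.0
```

Call:
servo_tool:
  targets:
    - [[-1,0,0,0,0],[-1,0,0,0,0],[-1,0,0,0,0],[-1,0,0,0,0],[-1,0,0,0,0]]

```text
clock: 4.6
tool_pos: [581.8, -236.9, 173.2]
tool_rot: [-180.0, -0.0, 34.0]
force: [0.9, 0.8, -0.5]
width: 28.9
grip_force: 25.0
```

Call:
servo_tool:
  targets:
    - [[-1,0,0,-0.05,0],[-1,0,0,-0.13,0],[-1,0,0,-0.22,0],[-1,0,0,-0.33,0],[-1,0,0,-0.45,0],[-1,0,0,-0.55,0],[-1,0,0,-0.6,0]]

```text
clock: 5.48
tool_pos: [582.6, -237.0, 356.1]
tool_rot: [179.8, -0.1, 34.0]
force: [0.8, 0.3, -1.7]
width: 28.9
grip_force: 25.0
```

```bash
python3 - <<'E'
from h import *
s=show();a=[]
p=capture('side');cv2.imwrite('pics/s2.png',cv2.cvtColor(p['color'],cv2.COLOR_RGB2BGR))
for q in ['tin','pin_head','pot']: print(q,[(np.round(d['at'],1).tolist(),round(d['score'],2)) for d in mark_of(q,p)][:4])
go([414,-340,353],34)
E
```

```text
t 5.475 pos [ 582.6 -237.   356.1] rot [ 1.798e+02 -1.000e-01  3.400e+01] w 28.9 F [ 0.8  0.3 -1.7] g 25.0 q [ 47.  23. -38.  81.  14.  80. -47.]
tin [([412.4, -343.5, 1.2], 0.88)]
pin_head [([582.4, -238.6, 351.5], 0.71), ([558.6, -349.0, 205.8], 0.57), ([512.5, -173.3, 118.1], 0.52)]
pot [([684.3, -101.3, 76.0], 0.94), ([585.0, -235.7, 354.3], 0.25)]
shift [-0.654 -0.028 -0.001] turn 0.0002
```

View pics/s2.png

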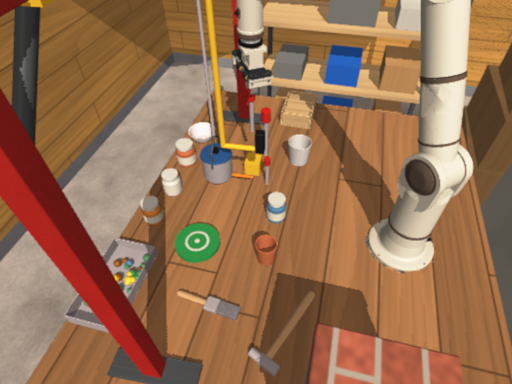

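The pin is out and held at pixel (265,112), and the pot swings free at (216,163). Next, the tin.

Call:
servo_tool:
  targets:
    - [[-1,-0.14,-0.005,0,0],[-1,-0.32,-0.012,0,0],[-1,-0.5,-0.02,0,0],[-1,-0.62,-0.03,0.08,0],[-1,-0.656,-0.033,0.2,0],[-1,-0.656,-0.033,0.36,0],[-1,-0.656,-0.033,0.52,0],[-1,-0.656,-0.033,0.61,0]]

```text
clock: 6.68
tool_pos: [410.6, -337.3, 166.1]
tool_rot: [-179.6, 0.1, 34.0]
force: [-0.9, -0.4, 0.1]
width: 28.8
grip_force: 25.0
```

```bash
python3 - <<'E'
from h import *
s=show()
go([413.5,-341,164],34)
E
```

```text
t 6.675 pos [ 410.6 -337.3  166.1] rot [-1.796e+02  1.000e-01  3.400e+01] w 28.8 F [-0.9 -0.4  0.1] g 25.0 q [ 64.  22. -34. 108.  14.  55. -32.]
shift [0.001 0.016 0.007] turn 0.0001
```

Call:
servo_tool:
  targets:
    - [[-1,0,0.015,0.007,0],[-1,0,0.015,0.007,0],[0.5,0,0.015,0.007,0],[0.5,0,0.015,0.007,0],[0.5,0,0.015,0.007,0],[0.5,0,0.015,0.007,0],[0.5,0,0.015,-0.1,0]]

```text
clock: 7.55
tool_pos: [414.0, -341.6, 198.5]
tool_rot: [-179.7, 0.1, 34.0]
force: [0.4, -0.7, -0.3]
width: 68.5
grip_force: 0.0
```

```bash
python3 - <<'E'
from h import *
s=show();p=capture('side')
cv2.imwrite('pics/s3.png',cv2.resize(cv2.cvtColor(p['color'],cv2.COLOR_RGB2BGR)[60:240,170:350],None,fx=3,fy=3))
for q in ['handle','pin_head','wheel_top']: print(q,[(np.round(d['at'],1).tolist(),round(d['score'],2)) for d in mark_of(q,p)][:4])
E
```

```text
t 7.55 pos [ 414.  -341.6  198.5] rot [-1.797e+02  1.000e-01  3.400e+01] w 68.5 F [ 0.4 -0.7 -0.3] g 0.0 q [ 65.  20. -34. 106.  13.  59. -31.]
handle [([509.5, -72.1, 307.5], 0.87)]
pin_head [([418.3, -353.2, 160.8], 0.69), ([561.6, -344.6, 205.2], 0.61), ([513.7, -173.8, 118.2], 0.61)]
wheel_top [([662.4, 186.6, 39.9], 0.88)]
```

View pics/s3.png

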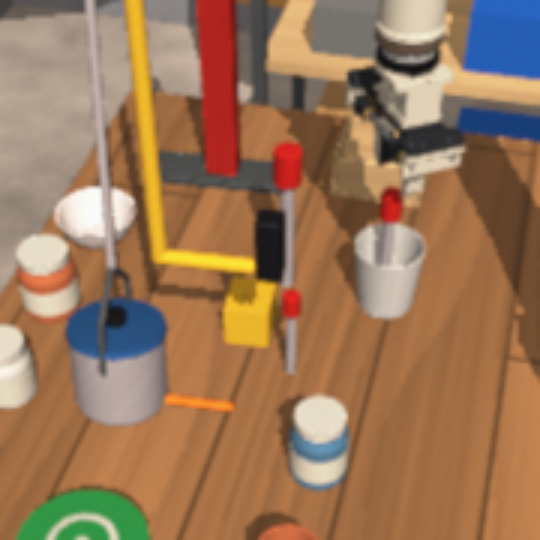

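The pin stands in the tin with its head at about pixel (390,205), and the gripper is clear of it. Now the handle.

```bash
python3 - <<'E'
from h import *
go([509,-71,385],4.3);go([509,-71,305],4.3)
E
```

```text
shift [ 0.764 -0.577 -0.615] turn 0.1651
shift [ 0.764 -0.577 -0.349] turn 0.1651
```

Call:
servo_tool:
  targets:
    - [[1,0,0,-0.18,0],[1,0.02,-0.02,-0.38,0],[1,0.12,-0.1,-0.53,0.04],[1,0.27,-0.21,-0.615,0.08],[1,0.42,-0.32,-0.615,0.12],[1,0.57,-0.43,-0.615,0.165],[1,0.7,-0.53,-0.615,0.165],[1,0.764,-0.577,-0.615,0.165]]

```text
clock: 8.75
tool_pos: [508.9, -67.4, 384.0]
tool_rot: [-179.9, 0.0, 4.6]
force: [0.1, -1.1, 0.1]
width: 91.9
grip_force: 0.0
```

```bash
python3 - <<'E'
from h import *
s=show();p=capture('wrist')
cv2.imwrite('pics/w4.png',cv2.cvtColor(p['color'],cv2.COLOR_RGB2BGR))
for q in ['handle']: print(q,[(np.round(d['at'],1).tolist(),round(d['score'],2)) for d in mark_of(q,p)][:4])
go([509,-71,305],4.3,s)
E
```

```text
t 8.75 pos [508.9 -67.4 384. ] rot [-179.9    0.     4.6] w 91.9 F [ 0.1 -1.1  0.1] g 0.0 q [ 45.   9. -45.  94.   7.  79. -87.]
handle [([509.4, -69.7, 300.0], 0.56)]
shift [-0.     0.012  0.263] turn 0.0015
```

View pics/w4.png

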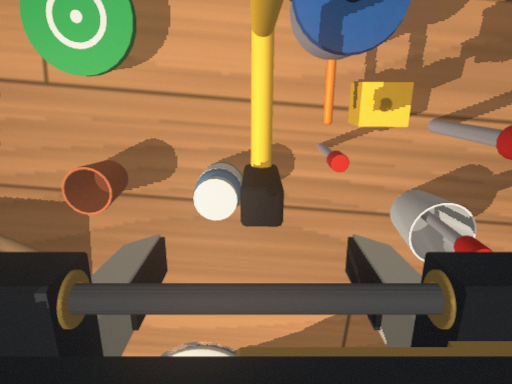

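The wrist view shows the handle at pixel (262,195), between the fingers, and the bar lines up with the tool. I'll descend and grip.

Call:
servo_tool:
  targets:
    - [[1,0,0.007,0.1,0],[1,0,0.007,0.2,0],[1,0,0.007,0.26,0],[-1,0,0.007,0.263,0],[-1,0,0.007,0.263,0],[-1,0,0.007,0.263,0],[-1,0,0.007,0.263,0],[-1,0,0.007,0.263,0]]
  force: 25

```text
clock: 9.85
tool_pos: [509.2, -73.1, 306.2]
tool_rot: [180.0, -0.0, 4.3]
force: [-0.1, 1.5, 0.7]
width: 46.7
grip_force: 0.0
```

Call:
servo_tool:
  targets:
    - [[-1,0,0,0,0],[-1,0,0,0,0]]
  force: 30

```text
clock: 10.1
tool_pos: [508.9, -71.3, 305.9]
tool_rot: [-179.9, -0.0, 4.4]
force: [-1.2, 4.4, 1.5]
width: 29.5
grip_force: 30.0
```

```bash
cat >> h.py <<'E'
O=np.array([674.5,5.0]);YAW=np.radians(4.4)
XG=np.array([np.cos(YAW),np.sin(YAW),0]);YG=np.array([-np.sin(YAW),np.cos(YAW),0]);O3=np.array([*O,0])
def ray(p,uv):
    R,t,K=p['R'],p['t'],p['intrinsics'];c=-R.T@t
    return c,R.T@np.linalg.inv(K)@np.array([*uv,1.])
def onplane(p,uv,n,d):
    c,r=ray(p,uv);return c+r*(d-n@c)/(n@r)
def proj(p,X):
    q=p['intrinsics']@(p['R']@X+p['t']);return q[:2]/q[2]
def blob(p,lo,hi,near,rad):
    h=cv2.cvtColor(p['color'],cv2.COLOR_RGB2HSV);m=cv2.inRange(h,lo,hi)
    m=cv2.morphologyEx(m,cv2.MORPH_OPEN,np.ones((3,3),np.uint8))
    n,l,st,ce=cv2.connectedComponentsWithStats(m)
    b=[i for i in range(1,n) if np.hypot(*(ce[i]-near))<rad]
    return (None,0) if not b else (lambda i:(ce[i],st[i,4]))(max(b,key=lambda i:st[i,4]))
def lid(p,yp):
    uv,a=blob(p,(100,110,50),(125,255,255),proj(p,O3+YG*yp+[0,0,215]),60)
    if uv is None:return None
    g=onplane(p,uv,XG,XG@O3)-O3
    return g@YG,g[2],a
def swing(yp,n=30,T=1.69):
    D=[]
    for _ in range(n):
        t=state()['clock'];r=lid(capture('scene'),yp)
        if r: D.append((t,*r))
    D=np.array(D);np.save('last.npy',D);t=D[:,0];w=2*np.pi/T
    A=np.c_[np.ones_like(t),np.cos(w*t),np.sin(w*t)];x,*_=np.linalg.lstsq(A,D[:,1],rcond=None)
    te=state()['clock']
    print('n',len(D),'mean',x[0].round(1),'cos,sin',x[1:].round(2),'amp',np.hypot(*x[1:]).round(2),'rms',np.std(D[:,1]-A@x).round(2),'z',D[:,2].mean().round(1),'area',D[:,3].min(),D[:,3].max(),'t',te)
    return x
E
python3 - <<'E'
from h import *
swing(-120,34)
p=capture('scene')
uv,a=blob(p,(45,100,50),(85,255,255),proj(p,O3+YG*181+[0,0,45]),40)
w=onplane(p,uv,np.array([0,0,1.]),45);print('wheel',uv,a,w,(w-O3)@XG,(w-O3)@YG)
D=np.load('last.npy');print(np.c_[D[:,0],D[:,1],D[:,2]].round(2)[::3].tolist())
p=capture('side');c=proj(p,w);uv,a=blob(p,(45,100,50),(85,255,255),c,40)
w=onplane(p,uv,np.array([0,0,1.]),45);print('wheel side',uv,c,a,w,(w-O3)@XG,(w-O3)@YG)
for q in ['wheel_top','pot']: print(q,[(np.round(d['at'],1).tolist(),round(d['score'],2)) for d in mark_of(q,p)][:2])
E
```

```text
n 34 mean -137.0 cos,sin [-105.21   21.81] amp 107.45 rms 2.37 z 160.8 area 380.0 717.0 t 11.8
wheel [273.35437761 312.22096486] 1679 [672.66420279 191.86075377  45.        ] 12.50538876049944 186.45086941253524
[[10.1, -250.62, 148.03], [10.25, -224.22, 170.65], [10.4, -179.59, 150.92], [10.55, -119.24, 158.65], [10.7, -64.82, 166.71], [10.85, -37.17, 152.39], [11.0, -35.89, 152.28], [11.15, -61.92, 167.61], [11.3, -114.71, 160.16], [11.45, -176.12, 150.51], [11.6, -227.63, 148.23], [11.75, -240.29, 173.83]]
wheel side [197.02074689 243.04356846] [193.69687093 241.50446269] 964 [659.70590623 195.00621589  45.        ] -0.17339968664341399 190.5812089914985
wheel_top [([660.1, 188.1, 40.8], 0.86)]
pot [([691.9, -234.6, 85.2], 0.78)]
```

```bash
cat > plan.py <<'E'
from h import *
W=np.sqrt(9.81/.708)
def plan(travel,s0,sd0,N,dt=.125,tau=0.05):
    # s'' = -W^2 s - p'' ; velocity kinks at k*dt+tau ; s0,sd0 at plan start
    T=N*dt+tau
    tk=np.arange(N+1)*dt+tau            # kink times; dv = v_k - v_{k-1}
    Dm=np.vstack([np.eye(N),np.zeros(N)])-np.vstack([np.zeros(N),np.eye(N)])
    fs=-np.sin(W*(T-tk))/W@Dm; fd=-np.cos(W*(T-tk))@Dm
    A=np.vstack([np.ones(N)*dt,fs,fd/W])
    b=np.array([travel,-(s0*np.cos(W*T)+sd0/W*np.sin(W*T)),-(-s0*np.sin(W*T)+sd0/W*np.cos(W*T))])
    J=np.diff(Dm,axis=0); H=J.T@J+0.02*Dm.T@Dm
    K=np.block([[H,A.T],[A,np.zeros((3,3))]])
    v=np.linalg.solve(K,np.r_[np.zeros(N),b])[:N]
    t=np.linspace(0,T+.3,300);dv=Dm@v
    s=s0*np.cos(W*t)+sd0/W*np.sin(W*t)
    for a,b_ in zip(tk,dv): s-=b_*np.where(t>a,np.sin(W*(t-a))/W,0)
    p=np.cumsum(v)*dt
    print('max deg',np.degrees(np.abs(s/708)).max().round(1),'vmax',np.abs(v).max().round(0))
    off=0
    for c in range(0,N,8):
        print('call',c//8,(-(p[c:c+8]-off)/300).round(3).tolist());off=-300*np.round(-(p[min(c+7,N-1)]-off)/300,3)+off
    return p,v
def at(c,s,t,T=1.69,k=708/675):
    w=2*np.pi/T
    return k*(c*np.cos(w*t)+s*np.sin(w*t)),k*w*(-c*np.sin(w*t)+s*np.cos(w*t))
E
python3 - <<'E'
from plan import *
D=np.load('last.npy')
t0=state()['clock'];print(t0)
for N in (32,40,48):
    print(N);plan(300,*at(-105.2,21.8,t0),N)
E
```

```text
12.0
32
max deg 6.1 vmax 184.0
call 0 [-0.021, -0.063, -0.121, -0.19, -0.266, -0.343, -0.416, -0.483]
call 1 [-0.059, -0.111, -0.159, -0.206, -0.254, -0.308, -0.366, -0.427]
call 2 [-0.063, -0.122, -0.173, -0.212, -0.237, -0.245, -0.24, -0.223]
call 3 [0.025, 0.053, 0.079, 0.101, 0.117, 0.126, 0.131, 0.133]
40
max deg 6.9 vmax 121.0
call 0 [-0.015, -0.043, -0.083, -0.13, -0.181, -0.23, -0.274, -0.312]
call 1 [-0.028, -0.05, -0.067, -0.082, -0.098, -0.12, -0.147, -0.18]
call 2 [-0.038, -0.078, -0.116, -0.15, -0.176, -0.195, -0.205, -0.211]
call 3 [-0.004, -0.009, -0.019, -0.037, -0.062, -0.095, -0.133, -0.173]
call 4 [-0.038, -0.07, -0.095, -0.112, -0.121, -0.125, -0.125, -0.124]
48
max deg 6.9 vmax 124.0
call 0 [-0.014, -0.041, -0.079, -0.125, -0.176, -0.227, -0.276, -0.32]
call 1 [-0.038, -0.07, -0.098, -0.125, -0.152, -0.183, -0.218, -0.257]
call 2 [-0.042, -0.086, -0.128, -0.165, -0.196, -0.218, -0.233, -0.241]
call 3 [-0.005, -0.009, -0.015, -0.024, -0.039, -0.057, -0.079, -0.101]
call 4 [-0.02, -0.035, -0.044, -0.045, -0.041, -0.033, -0.023, -0.015]
call 5 [0.004, 0.002, -0.005, -0.018, -0.033, -0.048, -0.059, -0.066]
```

Call:
servo_tool:
  targets:
    - [[-1,0,-0.015,0,0],[-1,0,-0.043,0,0],[-1,0,-0.083,0,0],[-1,0,-0.13,0,0],[-1,0,-0.181,0,0],[-1,0,-0.23,0,0],[-1,0,-0.274,0,0],[-1,0,-0.312,0,0]]

```text
clock: 13.0
tool_pos: [502.1, 21.2, 305.9]
tool_rot: [180.0, -0.0, 4.3]
force: [4.2, -3.6, -2.0]
width: 29.3
grip_force: 30.0
```

Call:
servo_tool:
  targets:
    - [[-1,0,-0.028,0,0],[-1,0,-0.05,0,0],[-1,0,-0.067,0,0],[-1,0,-0.082,0,0],[-1,0,-0.098,0,0],[-1,0,-0.12,0,0],[-1,0,-0.147,0,0],[-1,0,-0.18,0,0]]

```text
clock: 14.0
tool_pos: [498.4, 73.8, 305.9]
tool_rot: [180.0, -0.1, 4.3]
force: [5.5, -3.2, -1.8]
width: 29.8
grip_force: 30.0
```

Call:
servo_tool:
  targets:
    - [[-1,0,-0.038,0,0],[-1,0,-0.078,0,0],[-1,0,-0.116,0,0],[-1,0,-0.15,0,0],[-1,0,-0.176,0,0],[-1,0,-0.195,0,0],[-1,0,-0.205,0,0],[-1,0,-0.211,0,0]]

```text
clock: 15.0
tool_pos: [493.8, 136.8, 305.9]
tool_rot: [180.0, -0.1, 4.3]
force: [6.0, -4.2, -1.4]
width: 29.7
grip_force: 30.0
```

Call:
servo_tool:
  targets:
    - [[-1,0,-0.004,0,0],[-1,0,-0.009,0,0],[-1,0,-0.019,0,0],[-1,0,-0.037,0,0],[-1,0,-0.062,0,0],[-1,0,-0.095,0,0],[-1,0,-0.133,0,0],[-1,0,-0.173,0,0]]

```text
clock: 16.0
tool_pos: [490.0, 188.5, 305.9]
tool_rot: [179.9, -0.1, 4.2]
force: [6.0, -2.9, -1.5]
width: 29.7
grip_force: 30.0
```

Call:
servo_tool:
  targets:
    - [[-1,0,-0.038,0,0],[-1,0,-0.07,0,0],[-1,0,-0.095,0,0],[-1,0,-0.112,0,0],[-1,0,-0.121,0,0],[-1,0,-0.125,0,0],[-1,0,-0.125,0,0],[-1,0,-0.124,0,0]]

```text
clock: 17.0
tool_pos: [487.4, 225.9, 305.9]
tool_rot: [-180.0, -0.1, 4.3]
force: [6.8, -0.8, -1.9]
width: 30.0
grip_force: 30.0
```

```bash
python3 - <<'E'
from h import *
show();swing(165,30)
for n in ['scene','side']:
    p=capture(n);cv2.imwrite(f'pics/{n}5.png',cv2.cvtColor(p['color'],cv2.COLOR_RGB2BGR))
    for q in ['pot','wheel_top','handle']: print(n,q,[(np.round(d['at'],1).tolist(),round(d['score'],2)) for d in mark_of(q,p)][:2])
print(state()['clock'])
E
```

```text
t 17.0 pos [487.4 225.9 305.9] rot [-1.8e+02 -1.0e-01  4.3e+00] w 30.0 F [ 6.8 -0.8 -1.9] g 30.0 q [  16.   17.  -53.   98.   14.   72. -126.]
n 30 mean 171.9 cos,sin [  5.74 -21.74] amp 22.49 rms 0.26 z 156.8 area 784.0 988.0 t 18.5
scene pot [([663.5, 190.5, 72.0], 0.98), ([665.9, 186.3, 47.2], 0.43)]
scene wheel_top [([666.3, 183.7, 44.0], 0.77), ([433.2, 174.2, -5.6], 0.37)]
scene handle [([491.4, 227.1, 306.4], 0.83)]
side pot [([664.6, 176.1, 76.4], 0.84)]
side wheel_top [([662.5, 188.3, 43.5], 0.91)]
side handle [([485.5, 226.6, 305.0], 0.56)]
18.9
```

View pics/scene5.png

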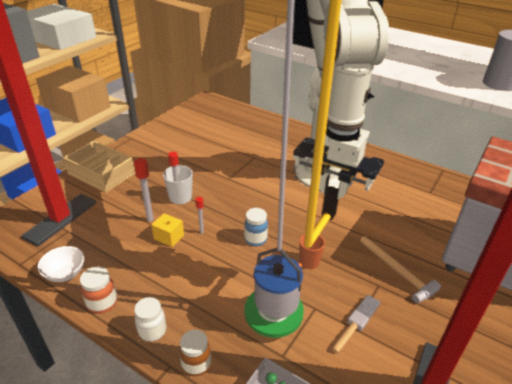

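The pot is now over the wheel, at pixel (278,290), with about 22 mm of swing left. The pin is still in the tin. I'll work out the servo lag from the residual and plan a correction.

```bash
python3 - <<'E'
from plan import *
import glob
r=[[-.015,-.043,-.083,-.13,-.181,-.23,-.274,-.312],[-.028,-.05,-.067,-.082,-.098,-.12,-.147,-.18],[-.038,-.078,-.116,-.15,-.176,-.195,-.205,-.211],[-.004,-.009,-.019,-.037,-.062,-.095,-.133,-.173],[-.038,-.07,-.095,-.112,-.121,-.125,-.125,-.124]]
p=[0];
for c in r: o=p[-1]; p+= [o-300*x for x in c]
p=np.array(p);v=np.diff(p)/.125;dv=np.diff(np.r_[0,v,0]);tk=12+np.arange(41)*.125
def res(x,T=1.69):
    tau,k=x;w=2*np.pi/T;t=18.
    s0,d0=at(-105.2,21.8,12.,k=k,T=T);s=s0*np.cos(w*6)+d0/w*np.sin(w*6);d=-s0*w*np.sin(w*6)+d0*np.cos(w*6)
    s-=np.sum(dv*np.sin(w*(t-tk-tau)))/w;d-=np.sum(dv*np.cos(w*(t-tk-tau)))
    m=at(5.74,-21.74,18.,k=k,T=T);return [s-m[0],(d-m[1])/w]
for T in (1.67,1.69,1.71):
    q=least_squares(res,[.05,1.05],args=(T,));print(T,q.x,q.fun)
t0=state()['clock'];print(t0)
for tau in(.05,.1):plan(6,*at(5.74,-21.74,t0),16,tau=tau)
# wheel ring from the first pictures
P=[capture(n) for n in('scene','side')]
rays=[]
for n,p_ in zip(('scene','side'),P):
    im=cv2.imread(f'pics/{n}0.png');h=cv2.cvtColor(im,cv2.COLOR_BGR2HSV);c=proj(p_,np.array([664,186,45.]))
    m=cv2.inRange(h,(0,0,150),(180,110,255));yy,xx=np.nonzero(m);k=np.hypot(xx-c[0],yy-c[1])<16
    (e,ax,an)=cv2.fitEllipse(np.c_[xx[k],yy[k]].astype(np.float32));mm=np.array([xx[k].mean(),yy[k].mean()])
    print(n,c,e,mm,ax,k.sum(),onplane(p_,mm,np.array([0,0,1.]),45))
E
```

```text
1.67 [-0.16093856  0.92909929] [ 4.94893015e-12 -2.19637515e-12]
1.69 [0.0061525  0.94575586] [4.90274488e-13 1.55377305e-12]
1.71 [0.17336279 0.95803643] [-1.77635684e-15  9.28213078e-14]
18.9
max deg 1.8 vmax 31.0
call 0 [0.004, 0.009, 0.015, 0.017, 0.015, 0.008, -0.003, -0.016]
call 1 [-0.012, -0.022, -0.027, -0.027, -0.022, -0.015, -0.008, -0.004]
max deg 1.9 vmax 31.0
call 0 [0.003, 0.007, 0.01, 0.01, 0.006, -0.002, -0.014, -0.027]
call 1 [-0.012, -0.02, -0.023, -0.021, -0.015, -0.006, 0.002, 0.007]
scene [273.16877785 308.79592142] (273.5038757324219, 308.3533935546875) [273.2746988  308.50120482] (24.463430404663086, 28.684391021728516) 415 [663.07698524 185.74663007  45.        ]
side [196.78461937 240.61059185] (196.75631713867188, 240.68585205078125) [196.81176471 240.79607843] (18.156404495239258, 22.804609298706055) 255 [663.64133581 186.68291633  45.        ]
```

```bash
python3 - <<'E'
from plan import *
t0=state()['clock'];print(t0);plan(6,*at(5.74,-21.74,t0,k=.97),16,tau=.015)
E
```

```text
19.0
max deg 1.7 vmax 29.0
call 0 [0.002, 0.006, 0.008, 0.007, 0.003, -0.006, -0.017, -0.029]
call 1 [-0.01, -0.018, -0.02, -0.018, -0.012, -0.003, 0.004, 0.009]
```

Call:
servo_tool:
  targets:
    - [[-1,0,0.002,0,0],[-1,0,0.006,0,0],[-1,0,0.008,0,0],[-1,0,0.007,0,0],[-1,0,0.003,0,0],[-1,0,-0.006,0,0],[-1,0,-0.017,0,0],[-1,0,-0.029,0,0]]

```text
clock: 20.0
tool_pos: [486.7, 233.9, 305.9]
tool_rot: [179.9, -0.1, 4.2]
force: [5.4, -2.5, -1.3]
width: 29.7
grip_force: 30.0
```

Call:
servo_tool:
  targets:
    - [[-1,0,-0.01,0,0],[-1,0,-0.018,0,0],[-1,0,-0.02,0,0],[-1,0,-0.018,0,0],[-1,0,-0.012,0,0],[-1,0,-0.003,0,0],[-1,0,0.004,0,0],[-1,0,0.009,0,0]]

```text
clock: 21.0
tool_pos: [486.8, 233.8, 306.0]
tool_rot: [-179.8, -0.1, 4.4]
force: [7.4, 4.1, -5.7]
width: 30.2
grip_force: 30.0
```

```bash
python3 - <<'E'
from plan import *
show();x=swing(175,26)
for n in ['scene','side']:
    t=state()['clock'];p=capture(n);cv2.imwrite(f'pics/{n}6.png',cv2.cvtColor(p['color'],cv2.COLOR_RGB2BGR))
    w=2*np.pi/1.69;print(n,'dev',x[1]*np.cos(w*t)+x[2]*np.sin(w*t))
    for q in ['pot','handle']: print(n,q,[(np.round(d['at'],1).tolist(),round(d['score'],2)) for d in mark_of(q,p)][:1])
t0=state()['clock'];print(t0);plan(2,*at(x[1],x[2],t0,k=1),16,tau=.015)
E
```

```text
t 21.0 pos [486.8 233.8 306. ] rot [-1.798e+02 -1.000e-01  4.400e+00] w 30.2 F [ 7.4  4.1 -5.7] g 30.0 q [  15.   17.  -53.   98.   15.   72. -127.]
n 26 mean 180.1 cos,sin [-1.69 -4.71] amp 5.01 rms 0.28 z 157.2 area 869.0 921.0 t 22.3
scene dev -5.005215212627948
scene pot [([660.9, 177.3, 73.3], 0.89)]
scene handle [([490.0, 232.6, 306.3], 0.93)]
side dev -4.245796548193441
side pot [([664.0, 182.8, 73.1], 0.84)]
side handle [([483.7, 235.0, 306.0], 0.8)]
22.6
max deg 0.3 vmax 7.0
call 0 [-0.001, -0.003, -0.006, -0.009, -0.012, -0.014, -0.016, -0.016]
call 1 [0.0, 0.001, 0.003, 0.005, 0.007, 0.008, 0.009, 0.009]
```

```bash
python3 - <<'E'
from plan import *
t0=state()['clock'];print(t0);plan(0.3,*at(-1.69,-4.71,t0,k=1),16,tau=.015)
E
```

```text
22.6
max deg 0.3 vmax 6.0
call 0 [-0.001, -0.003, -0.005, -0.008, -0.01, -0.012, -0.013, -0.013]
call 1 [0.0, 0.002, 0.004, 0.006, 0.008, 0.01, 0.011, 0.012]
```

Call:
servo_tool:
  targets:
    - [[-1,0,-0.001,0,0],[-1,0,-0.003,0,0],[-1,0,-0.005,0,0],[-1,0,-0.008,0,0],[-1,0,-0.01,0,0],[-1,0,-0.012,0,0],[-1,0,-0.013,0,0],[-1,0,-0.013,0,0]]

```text
clock: 23.6
tool_pos: [486.7, 235.0, 305.9]
tool_rot: [179.9, -0.1, 4.2]
force: [5.5, -3.6, -0.8]
width: 29.8
grip_force: 30.0
```

Call:
servo_tool:
  targets:
    - [[-1,0,0,0,0],[-1,0,0.002,0,0],[-1,0,0.004,0,0],[-1,0,0.006,0,0],[-1,0,0.008,0,0],[-1,0,0.01,0,0],[-1,0,0.011,0,0],[-1,0,0.012,0,0]]

```text
clock: 24.6
tool_pos: [486.8, 234.2, 305.9]
tool_rot: [-179.8, -0.1, 4.4]
force: [7.4, 3.9, -5.7]
width: 29.6
grip_force: 30.0
```

```bash
python3 - <<'E'
from plan import *
show();x=swing(178,34)
w=2*np.pi/1.69
for n in ['scene','side']*3:
    t=state()['clock'];p=capture(n)
    q=mark_of('pot',p);print(n,[(np.round(np.array(d['at'])-YG*1.15*(x[1]*np.cos(w*t)+x[2]*np.sin(w*t)),1).tolist()) for d in q][:1])
show();t0=state()['clock'];plan(0,*at(x[1],x[2],t0,k=1),16,tau=.015)
E
```

```text
t 24.6 pos [486.8 234.2 305.9] rot [-1.798e+02 -1.000e-01  4.400e+00] w 29.6 F [ 7.4  3.9 -5.7] g 30.0 q [  15.   18.  -53.   98.   15.   72. -127.]
n 34 mean 180.6 cos,sin [-2.73 -3.03] amp 4.08 rms 0.2 z 156.8 area 874.0 914.0 t 26.3
scene [[664.3, 183.9, 72.8]]
side [[665.8, 186.1, 75.8]]
scene [[661.5, 184.6, 71.2]]
side [[664.4, 188.2, 76.2]]
scene [[662.0, 185.4, 71.3]]
side [[663.4, 185.8, 75.0]]
t 26.9 pos [486.8 234.1 305.9] rot [-1.798e+02 -1.000e-01  4.400e+00] w 30.0 F [ 7.9  4.1 -5.1] g 30.0 q [  15.   18.  -53.   98.   15.   72. -127.]
max deg 0.2 vmax 5.0
call 0 [0.001, 0.003, 0.005, 0.007, 0.008, 0.009, 0.008, 0.007]
call 1 [-0.002, -0.003, -0.005, -0.006, -0.007, -0.007, -0.007, -0.007]
```

The pot is centred to within about 1 mm: its mean is at y≈185.7 and the wheel's centre at 186.2. The remaining 4 mm of swing survives because friction and compliance swallow about 2.5 mm at each reversal. I'll use two timed 2 mm steps half a period apart, adding that lost motion to the reversal.

Call:
servo_tool:
  targets:
    - [[-1,0,0,0,0],[-1,0,0,0,0],[-1,0,0.0035,0,0],[-1,0,0.007,0,0],[-1,0,0.007,0,0],[-1,0,0.007,0,0],[-1,0,0.007,0,0],[-1,0,0.003,0,0]]

```text
clock: 27.9
tool_pos: [486.9, 231.9, 305.9]
tool_rot: [-179.9, -0.1, 4.3]
force: [6.3, -0.1, -2.2]
width: 30.1
grip_force: 30.0
```

Call:
servo_tool:
  targets:
    - [[-1,0,-0.004,0,0],[-1,0,-0.011,0,0],[-1,0,-0.011,0,0]]

```text
clock: 28.28
tool_pos: [486.7, 234.2, 305.9]
tool_rot: [180.0, -0.1, 4.3]
force: [6.9, -2.2, -0.4]
width: 29.7
grip_force: 30.0
```

```bash
python3 - <<'E'
from plan import *
show();x=swing(178,34)
ph=np.arctan2(x[2],x[1]);T=1.69;t=state()['clock'];e=ph/(2*np.pi)*T
print('next +extreme',e+T*np.ceil((t-e)/T),'next -extreme',e+T/2+T*np.ceil((t-e-T/2)/T))
E
```

```text
t 28.275 pos [486.7 234.2 305.9] rot [ 1.8e+02 -1.0e-01  4.3e+00] w 29.7 F [ 6.9 -2.2 -0.4] g 30.0 q [  15.   18.  -53.   98.   15.   72. -127.]
n 34 mean 180.9 cos,sin [0.15 0.7 ] amp 0.72 rms 0.17 z 156.9 area 897.0 919.0 t 29.975
next +extreme 30.784690690173953 next -extreme 31.629690690173952
```

The swing is down to 0.7 mm. I'll hold for a bit over four seconds before letting go.

Call:
servo_tool:
  targets:
    - [[-1,0,0,0,0],[-1,0,0,0,0],[-1,0,0,0,0],[-1,0,0,0,0],[-1,0,0,0,0],[-1,0,0,0,0],[-1,0,0,0,0],[-1,0,0,0,0]]

```text
clock: 30.98
tool_pos: [486.7, 234.2, 305.9]
tool_rot: [180.0, -0.1, 4.3]
force: [7.1, -2.1, -1.2]
width: 30.0
grip_force: 30.0
```

Call:
servo_tool:
  targets:
    - [[-1,0,0,0,0],[-1,0,0,0,0],[-1,0,0,0,0],[-1,0,0,0,0],[-1,0,0,0,0],[-1,0,0,0,0],[-1,0,0,0,0],[-1,0,0,0,0]]

```text
clock: 31.98
tool_pos: [486.8, 234.2, 305.9]
tool_rot: [180.0, -0.1, 4.3]
force: [7.0, -1.5, -2.3]
width: 29.6
grip_force: 30.0
```

```bash
python3 - <<'E'
from plan import *
x=swing(178,34)
for n in ['scene','side']*3: print(n,[np.round(d['at'],1).tolist() for d in mark_of('pot',capture(n))][:1])
show()
E
```

```text
Traceback (most recent call last):
  File "h.py", line 34, in swing
    t=state()['clock'];r=lid(capture('scene'),yp)
                             ~~~~~~~^^^^^^^^^
ValueError: 200 camera calls are used up
```

The camera calls are used up, but everything needed has been measured. I'll finish the hold, let go and withdraw upwards.

Call:
servo_tool:
  targets:
    - [[-1,0,0,0,0],[-1,0,0,0,0],[-1,0,0,0,0],[-1,0,0,0,0],[-1,0,0,0,0],[-1,0,0,0,0],[-1,0,0,0,0],[-1,0,0,0,0]]

```text
clock: 34.08
tool_pos: [486.7, 234.2, 305.9]
tool_rot: [180.0, -0.1, 4.3]
force: [6.3, -1.6, -2.3]
width: 29.5
grip_force: 30.0
```

Call:
servo_tool:
  targets:
    - [[-1,0,0,0,0],[-1,0,0,0,0],[-1,0,0,0,0],[-1,0,0,0,0],[1,0,0,0,0],[1,0,0,0,0],[1,0,0,0,0],[1,0,0,0,0]]

```text
clock: 35.08
tool_pos: [485.3, 235.0, 305.8]
tool_rot: [-180.0, 0.0, 4.4]
force: [-0.4, -0.8, 1.0]
width: 65.4
grip_force: 0.0
```

Call:
servo_tool:
  targets:
    - [[1,0,0,0,0],[1,0,0,0,0],[1,0,0,-0.06,0],[1,0,0,-0.16,0],[1,0,0,-0.28,0],[1,0,0,-0.38,0],[1,0,0,-0.42,0],[1,0,0,-0.42,0]]

```text
clock: 36.08
tool_pos: [485.8, 235.0, 432.6]
tool_rot: [-180.0, -0.1, 4.3]
force: [0.4, -0.1, -1.3]
width: 92.3
grip_force: 0.0
```

```bash
python3 - <<'E'
from h import *
show()
E
```

```text
t 36.075 pos [485.8 235.  432.6] rot [-1.8e+02 -1.0e-01  4.3e+00] w 92.3 F [ 0.4 -0.1 -1.3] g 0.0 q [  16.   13.  -54.   86.   11.   86. -124.]
```

Released cleanly, and the arm is clear of the handle.

```bash
python3 -c "
from station import *
print(finish_job())"
```

```text
the job is handed in; nothing more can be done
None
```

The job is handed in at about 36 s: the pin stands in the tin, and the pot hung within about 1 mm of the wheel's centre (0.7 mm of swing) for over four seconds before I let go; camera calls had run out, so nothing was seen after the release, and no bystander was approached.

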